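# Sweep loose pipe fittings into the parts bay

## Task

Clear the bench: with the fingers, sweep the three loose black pipe fittings (cap, coupling and plug) along the bench top into the open-fronted red parts bay, so that each stands flat and wholly inside it. Only push them: do not pick any up or tip them over. Leave the brass valve, the white sleeve and the jar standing where they are.

Things in the scene. Friction and masses are not known exactly. Their poses are not given: they have to be found in the camera images.
- bay: The parts bay, fixed to the bench, left or right: three red battens 18 mm thick, 40 mm high, round a grey floor level with the bench (no lip). Origin: centre of the floor, bench height. In its own axes the inside runs from x = -60 mm (open mouth) to +60 mm (back batten) and y = -90 to +90 mm (side battens); the mouth faces its -x, roughly toward the robot.
- cap: Loose black pipe end cap, 46 mm diameter, 32 mm high, round with a bevelled top; stands on its open end. About 35 to 70 g; slides on the bench. Origin: centre of the underside; z up along its axis.
- coupling: Loose black short pipe coupling (ring), 48 mm outside diameter, 36 mm bore, 34 mm high; stands on end. About 35 to 70 g; slides on the bench. Origin: centre of the underside; z up along its axis.
- plug: Loose black pipe plug: disc of 46 mm diameter, 20 mm high, with a 20 mm square drive head on top up to 34 mm; stands on the disc. About 35 to 70 g; slides on the bench. Origin: centre of the underside; z up along its axis.
- valve: Bystander: loose brass ball valve standing on end, 38 mm diameter, 62 mm high, with a red lever plate whose outer face is 28 mm from its axis on the -x side. Origin: centre of the underside; z up.
- sleeve: Bystander: loose white plastic pipe sleeve standing on end, 44 mm diameter, 60 mm high. Origin: centre of the underside; z up.
- jar: Bystander: loose small closed jar with blue cap, 44 mm diameter, 70 mm high. Origin: centre of the underside; z up.
- stock_bin: Bystander, fixed: grey plastic bin full of white fittings, 140 (x) by 190 (y) mm, 60 mm high, on the other side from the bay. Origin: centre of the underside.

How it is judged:
At the end, for the whole second after the job is handed in: All three black fittings stand flat on the bench (underside under 6 mm high, tilt under 0.15 rad), at rest, inside the bay: centre at least 22 mm in from the mouth line and between the battens. Valve, sleeve and jar stand within 10 mm of where they started (x of cap in the frame of bay between -0.038 and 0.06 m and y of cap in the frame of bay between -0.09 and 0.09 m and height (world z) of each of cap, coupling, plug below 0.006 m and angle between each of cap, coupling, plug, valve, sleeve, jar's own z axis and vertical below 0.15 rad and linear speed of each of cap, coupling, plug below 0.02 m/s and x of coupling in the frame of bay between -0.038 and 0.06 m and y of coupling in the frame of bay between -0.09 and 0.09 m and x of plug in the frame of bay between -0.038 and 0.06 m and y of plug in the frame of bay between -0.09 and 0.09 m and distance of each of valve, sleeve, jar from where it was at the start of the episode below 0.01 m); the robot touches nothing.
It fails at once if a black fitting is lifted off the bench (underside centre over 12 mm up) (height (world z) of any of cap, coupling, plug above 0.012 m).
It fails at once if a black fitting is tipped over (over 0.6 rad) (angle between any of cap, coupling, plug's own z axis and vertical above 0.6 rad).
It fails at once if the valve, sleeve or jar is shifted more than 10 mm (distance of any of valve, sleeve, jar from where it was at the start of the episode above 0.01 m).
It fails at once if the valve, sleeve or jar is tipped (over 0.3 rad) (angle between any of valve, sleeve, jar's own z axis and vertical above 0.3 rad).
It also fails if it takes over 70 s, if anything falls off the work surface, if the arm or the gripper's body presses on something with over 40 N, if the wrist force passes 120 N, or if a joint passes its speed limit or range.

## Robot

A 6-joint arm with a two-finger parallel gripper is mounted at the origin on the work surface. World frame = base frame: x ahead of the robot, y to its left, z up, the work surface at z = 0. Lengths are in m, angles in rad, forces in N, time in s.
With the tool pointing down it reaches from about 0.3 to 0.775 m from the base axis. Payload 14.6 kg.
Tool frame: the origin (TCP) lies at the very end of the fingers, on their centre line; the grasp point (between the pads) lies 19 mm behind it; z points along the fingers, y is the line along which they close (so a half turn about z gives the same grasp; the last joint's range is limited). The gripper opens to 94 mm and grips with 3 to 60 N. Pads are 16 mm wide; open, the fingers measure 119 mm over their backs; the gripper's body (75 mm by 177 mm) begins 78 mm behind the grasp point.
Start: joints at [1.106, 0.3, 1.521, -0, 1.321, -0.067], TCP at [0.213, 0.507, 0.205] pointing down, gripper open.
Joint ranges: [-3.03, 3.03], [-0.79, 2.21], [0.23, 2.52], [-1.04, 4.18], [0, 3.07], [-2.55, 2.55]. Speed limits (rad/s): [2.22, 2.22, 2.57, 3.14, 3.14, 3.14].

## Interface

Orientations are given as [roll, pitch, yaw] about the fixed x, y, z axes, in that order (R = Rz(yaw) Ry(pitch) Rx(roll)).
In Python, from station import ctrl gives the robot as it stands.
- The arm moves only by the shell command python3 -m pendant 'ROWS' [OPENING] [FORCE]. ROWS is JSON, a list of rows, each a list of 2 entries, a list of its own where there are three numbers: the shift along the world's x, y, z in cm, then the turn about the world's z in rad. A call has 1 to 20 rows; each row shifts and turns the commanded pose from where the row before left it; what a row does not reach is not made up. A row lasts 1/12 s, in which the tool goes at most 41.7 mm and 7.16 degrees, less where a joint would pass 70% of its speed; a pose out of reach is approached as far as the arm can. A call is refused whole if a number of a shift passes 4.17 or a number of a turn 0.125, either way. A call with a gripper value outside its range is refused whole. OPENING is the opening, from 0 (shut) to 1 (fully open), set as the call begins (- or left out, the last holds). The fingers move at their own pace and stop on an object; FORCE is the grip in N (left out, the last holds). Time passes only in rows, so rows that do not move let the fingers close. It gives the time, the measured TCP pose, the force, the opening and the grip force at its end, in the units of the state.
- ctrl.get_obs(): the state, without advancing time (a new reading comes with each control period).
- ctrl.camera(name): name is "scene" or "top"; returns a dict with "color" (384x512x3 uint8, red, green, blue), "intrinsics" (3x3 intrinsics, pixels), "camera_from_world" (4x4, takes a point from world to camera coordinates). Camera axes: x right, y down, z forward; pixel columns grow to the right and rows downward; lengths in m; the calibration is good to about 2 mm. A picture is of the moment at which its call begins. There is no depth.
- ctrl.hand_in(): hands the job in; it is judged then, once.
The state is a dict: "time_s": time; "qpos": joint angles; "joint_vel": joint speeds; "tau": joint torques, N m; "ee_pos": TCP position; "eef_rot": TCP orientation; "force": force on the tool from outside, world axes, zero at the start; "moment": the same for the moment, N m; "grip_width": finger opening in m; "grip_force": force on a finger pad.
Only numpy, scipy, OpenCV 4.12 (cv2) and the standard library are available. Lean on these libraries where they do the work, as an engineer would, in place of code of your own. Each camera call takes 0.05 s, during which the arm holds its last target. There are 200 camera calls.

## Working session

There is one attempt and no reset: what is moved stays moved. The work goes in short steps, Python scripts to look and compute and a shell command to move; the robot and the scene stay as the last step left them, time stands still between calls to the robot, and variables do not carry over. Pictures are saved under pics/ and viewed, at most 10 in all, crops included, and the job is handed in when it is done.

```bash
mkdir -p pics; cat > h.py <<'E'
import numpy as np, cv2
from station import ctrl
def cam(n):
    c=ctrl.camera(n); return c['color'],np.array(c['intrinsics']),np.array(c['camera_from_world'])
def ray(K,T,u,v,z):
    R,t=T[:3,:3],T[:3,3]; o=-R.T@t; d=R.T@np.linalg.inv(K)@[u,v,1]; return o+d*(z-o[2])/d[2]
E
python3 - <<'E'
from h import *
for n in('top','scene'):
    im,K,T=cam(n); cv2.imwrite(f'pics/{n}0.png',im[:,:,::-1]); print(n,K.round(1).tolist(),T.round(4).tolist(),(-T[:3,:3].T@T[:3,3]).round(3))
o=ctrl.get_obs();print(o['ee_pos'],o['eef_rot'],o['grip_width'])
E
```

```text
top [[382.7, 0.0, 253.8], [0.0, 382.7, 193.1], [0.0, 0.0, 1.0]] [[0.0238, -0.9993, -0.0295, 0.005], [-0.9985, -0.0223, -0.0505, 0.5275], [0.0498, 0.0307, -0.9983, 0.9475], [0.0, 0.0, 0.0, 1.0]] [ 0.479 -0.012  0.973]
scene [[421.8, 0.0, 256.2], [0.0, 421.8, 196.7], [0.0, 0.0, 1.0]] [[-0.3109, 0.9503, 0.0186, 0.1573], [0.6528, 0.2277, -0.7225, -0.334], [-0.6908, -0.2125, -0.6911, 1.4376], [0.0, 0.0, 0.0, 1.0]] [1.26  0.232 0.749]
[0.21295154 0.50684458 0.20496248] [-3.14056639e+00 -9.94523374e-05  2.74380464e+00] 0.09392849868520495
```

View pics/top0.png

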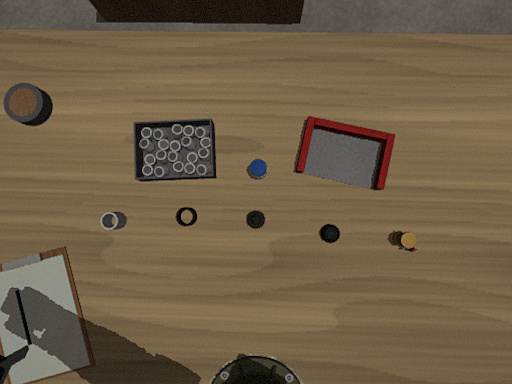

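View pics/scene0.png

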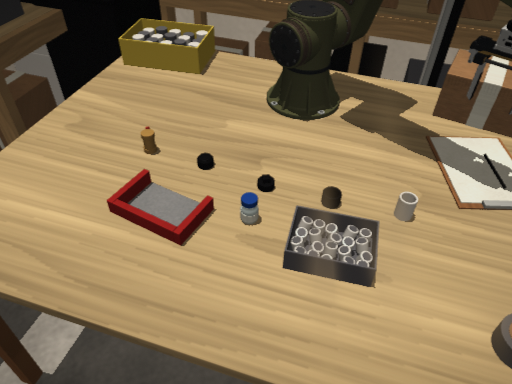

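Top view: the coupling is near (187,216), the plug (256,219), the cap (330,233), the valve (408,241), the sleeve (110,221), the jar (258,168) and the bay is around (346,153). The scene view agrees with this. Next I'll measure positions.

```bash
cat >> h.py <<'E'
def blobs(im,K,T,z=.034):
    g=im.max(2); out=[]
    m=((g<62)).astype(np.uint8); m[:195]=0; m[260:]=0; m[:,:150]=0; m[:,385:]=0
    n,l,s,c=cv2.connectedComponentsWithStats(m)
    for i in range(1,n):
        if s[i,4]>60:
            x,y,w,h=s[i,:4]; out.append((c[i].round(1).tolist(),s[i].tolist(),ray(K,T,x+w/2-.5,y+h/2-.5,z*.6)[:2].round(3).tolist()))
    return out
E
python3 - <<'E'
from h import *
im,K,T=cam('top')
for b in blobs(im,K,T): print(b)
i=im.astype(int); m=((i[:,:,0]>90)&(i[:,:,1]<50)&(i[:,:,2]<50)).astype(np.uint8); m[:,:280]=0;m[200:]=0
p=cv2.findContours(m,0,1)[0]; p=np.vstack([q for q in p if len(q)>10])
r=cv2.minAreaRect(np.float32([ray(K,T,*q[0],.04)[:2]*1000 for q in p])); print(r,cv2.boxPoints(r).round())
for n,u,v,z in(('jar',258,168,.07),('valve',408,240,.062),('sleeve',110,221,.06)): print(n,ray(K,T,u,v,z).round(3))
for u,v in((136,122),(211,121),(215,179),(137,181)):print('bin',ray(K,T,u,v,.06).round(3))
c=cv2.resize(im[100:270,90:430],None,fx=2.35,fy=2.35,interpolation=2); cv2.imwrite('pics/c.png',c[:,:,::-1])
E
```

```text
([186.0, 216.2], [176, 207, 21, 19, 179], [0.466, 0.185])
([255.3, 219.1], [247, 211, 18, 18, 256], [0.461, 0.011])
([329.2, 233.0], [319, 224, 21, 19, 291], [0.433, -0.171])
((631.4852294921875, -204.55987548828125), (214.68345642089844, 136.27493286132812), 78.86846923828125) [[ 544. -297.]
 [ 678. -323.]
 [ 719. -112.]
 [ 585.  -86.]]
jar [0.584 0.007 0.07 ]
valve [ 0.423 -0.348  0.062]
sleeve [0.45 0.36 0.06]
bin [0.692 0.307 0.06 ]
bin [0.697 0.123 0.06 ]
bin [0.557 0.11  0.06 ]
bin [0.548 0.299 0.06 ]
```

View pics/c.png

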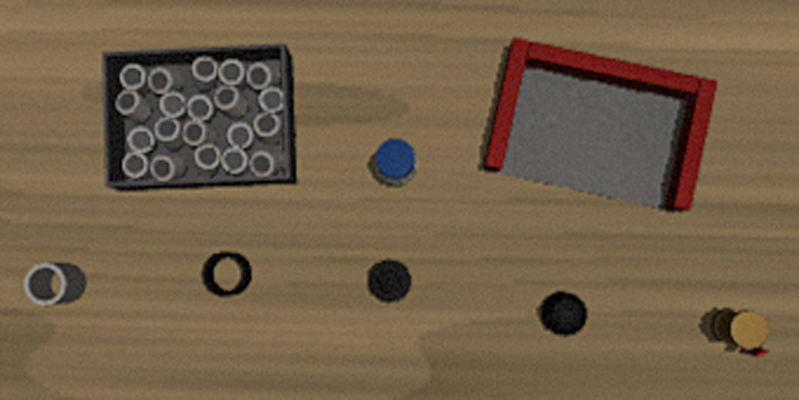

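Bay origin is about (0.623,-0.203), yaw -0.19. The cap is at (0.433,-0.171), and the tool's current x axis (-0.40 rad) suits pushing it. I'll cradle each fitting between the part-closed fingertips, starting with the cap.

```bash
python3 -m pendant '[[[0.86,-3.29,0],0],[[0.86,-3.29,0],0],[[0.86,-3.29,0],0],[[0.86,-3.29,0],0],[[0.86,-3.29,0],0],[[0.86,-3.29,0],0],[[0.86,-3.29,0],0],[[0.86,-3.29,0],0],[[0.86,-3.29,0],0],[[0.86,-3.29,0],0],[[0.86,-3.29,0],0],[[0.86,-3.29,0],0],[[0.86,-3.29,0],0],[[0.86,-3.29,0],0],[[0.86,-3.29,0],0],[[0.86,-3.29,0],0],[[0.86,-3.29,0],0],[[0.86,-3.29,0],0],[[0.86,-3.29,0],0],[[0.86,-3.29,0],0]]' 0.3 20
```

```text
time_s: 1.82
ee_pos: [0.385, -0.1528, 0.2054]
eef_rot: [3.142, 0.0, 2.743]
force: [1.5, 1.3, -0.1]
grip_width: 0.0279
grip_force: 0.0
```

```bash
python3 -m pendant '[[[0,0,-3],0],[[0,0,-3],0],[[0,0,-3],0],[[0,0,-3],0],[[0,0,-3],0],[[0,0,-2],0],[[0,0,-1.5],0],[[0,0,-0.8],0],[[0,0,-0.4],0],[[0,0,0],0],[[0,0,0],0]]'; python3 - <<'E'
from h import *
im,K,T=cam('scene'); cv2.imwrite('pics/s1.png',cv2.resize(im[90:270,60:300],None,fx=3,fy=3)[:,:,::-1])
E
```

```text
time_s: 2.73
ee_pos: [0.3854, -0.1511, 0.0091]
eef_rot: [-3.142, 0.001, 2.744]
force: [0.8, -0.4, -0.9]
grip_width: 0.028
grip_force: 0.0
```

View pics/s1.png

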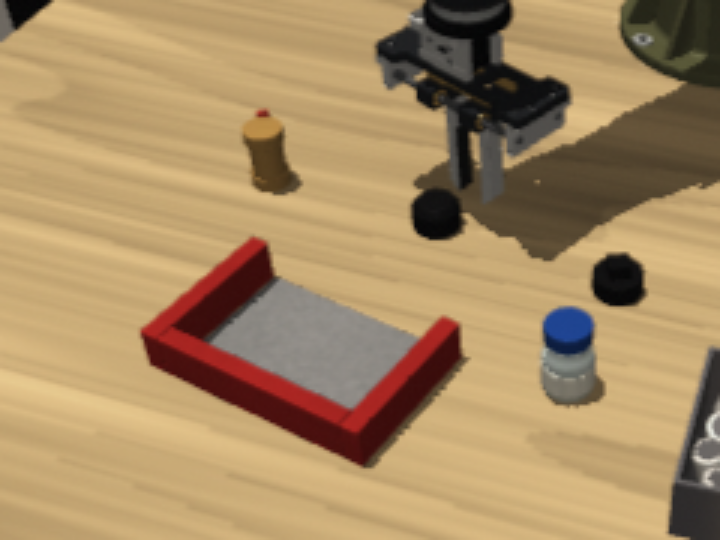

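The fingers sit just behind the cap (crop 435,215), roughly centred, and the plug is at (618,280). Pushing the cap into the bay.

```bash
python3 -m pendant '[[[0.92,-0.39,0],0],[[0.92,-0.39,0],0],[[0.92,-0.39,0],0],[[1.38,-0.58,0],0],[[1.38,-0.58,0],0],[[1.38,-0.58,0],0],[[1.38,-0.58,0],0],[[1.38,-0.58,0],0],[[1.38,-0.58,0],0],[[1.38,-0.58,0],0],[[1.38,-0.58,0],0],[[1.38,-0.58,0],0],[[1.38,-0.58,0],0],[[1.38,-0.58,0],0],[[1.38,-0.58,0],0],[[1.38,-0.58,0],0],[[0.92,-0.39,0],0],[[0.5,-0.2,0],0],[[0.3,-0.1,0],0],[[0,0,0],0]]'; python3 - <<'E'
from h import *
im,K,T=cam('scene'); cv2.imwrite('pics/s2.png',cv2.resize(im[90:270,60:300],None,fx=3,fy=3)[:,:,::-1])
E
```

```text
time_s: 4.45
ee_pos: [0.6095, -0.245, 0.0089]
eef_rot: [-3.142, 0.001, 2.744]
force: [-0.0, -0.1, 0.3]
grip_width: 0.0282
grip_force: 0.0
```

View pics/s2.png

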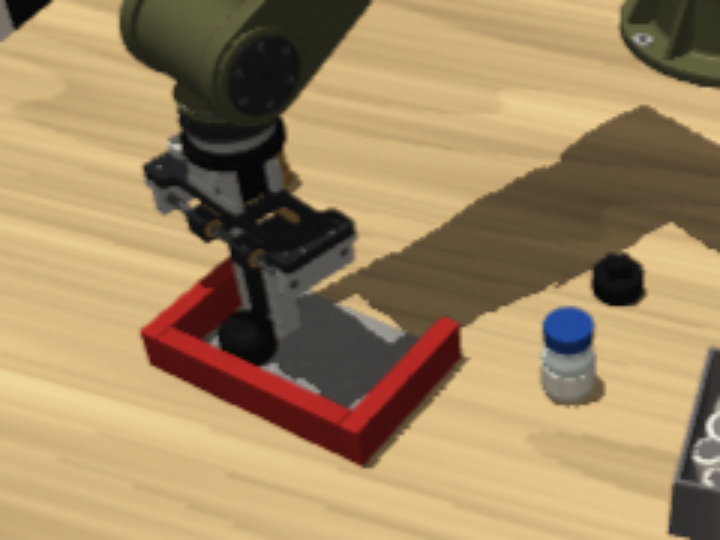

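The cap is in the bay against the fingers (crop 245,338), standing flat. I'll back off, lift, and go behind the plug with heading about -1.52.

```bash
python3 -m pendant '[[[-1.38,0.58,0],0],[[-1.38,0.58,0],0],[[0,0,2.5],0],[[0,0,2.5],0],[[0,0,2.5],0],[[0,0,2.5],0],[[-1.03,2.47,0],-0.093],[[-1.03,2.47,0],-0.093],[[-1.03,2.47,0],-0.093],[[-1.03,2.47,0],-0.093],[[-1.03,2.47,0],-0.093],[[-1.03,2.47,0],-0.093],[[-1.03,2.47,0],-0.093],[[-1.03,2.47,0],-0.093],[[-1.03,2.47,0],-0.093],[[-1.03,2.47,0],-0.093],[[-1.03,2.47,0],-0.093],[[-1.03,2.47,0],-0.093],[[0,0,0],0]]'; python3 - <<'E'
from h import *
im,K,T=cam('top')
for b in blobs(im,K,T): print(b)
E
```

```text
time_s: 6.08
ee_pos: [0.4561, 0.0659, 0.1086]
eef_rot: [-3.141, -0.001, 1.623]
force: [-0.3, 0.2, 0.1]
grip_width: 0.0282
grip_force: 0.0
([215.7, 229.5], [171, 195, 94, 65, 3469], [0.441, 0.105])
```

```bash
python3 -m pendant '[[[0,0,-2.5],0],[[0,0,-2.5],0],[[0,0,-2.5],0],[[0,0,-1.5],0],[[0,0,-1],0],[[0,0,0],0]]'; python3 -m pendant '[[[0.05,-1,0],0],[[0.05,-1,0],0],[[0.05,-1,0],0],[[0.08,-1.5,0],0],[[0.08,-1.5,0],0],[[0.08,-1.5,0],0],[[0.08,-1.5,0],0],[[0.08,-1.5,0],0],[[0.08,-1.5,0],0],[[0.08,-1.5,0],0],[[0.08,-1.5,0],0],[[0.08,-1.5,0],0],[[0.08,-1.5,0],0],[[0.05,-1,0],0],[[0.03,-0.6,0],0],[[0.02,-0.4,0],0],[[0,0,0],0]]'; python3 - <<'E'
from h import *
im,K,T=cam('scene'); cv2.imwrite('pics/s3.png',cv2.resize(im[90:270,60:300],None,fx=3,fy=3)[:,:,::-1])
E
```

```text
time_s: 6.63
ee_pos: [0.4572, 0.0624, 0.007]
eef_rot: [-3.139, 0.0, 1.628]
force: [0.1, -0.8, 0.3]
grip_width: 0.0282
grip_force: 0.0
time_s: 8.05
ee_pos: [0.4686, -0.1376, 0.0087]
eef_rot: [3.141, 0.0, 1.627]
force: [0.2, -0.4, -0.1]
grip_width: 0.0281
grip_force: 0.0
```

View pics/s3.png

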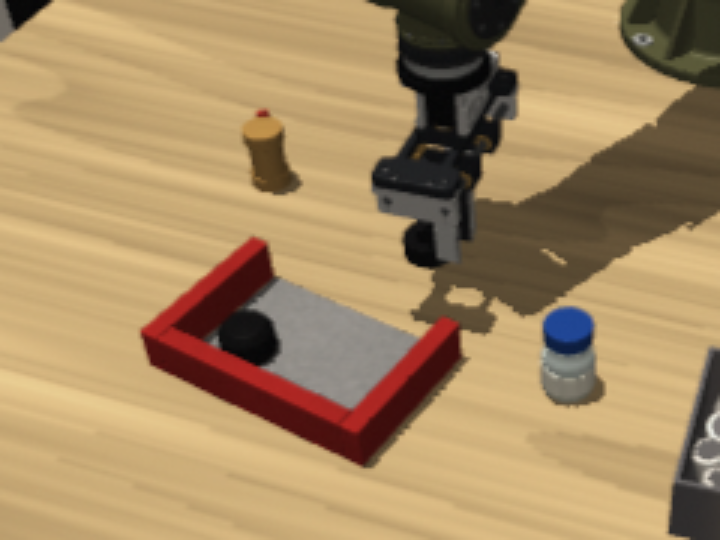

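The plug has moved to about (0.470,-0.164) (crop 425,243), and the cap is standing inside the bay at (248,337). Repositioning behind the plug.

```bash
python3 -m pendant '[[[-0.08,1.5,0],0],[[-0.08,1.5,0],0],[[0,0,2.5],0],[[0,0,2.5],0],[[0,0,2.5],0],[[0,0,2.5],0],[[-0.46,-0.42,0],0.118],[[-0.46,-0.42,0],0.118],[[-0.46,-0.42,0],0.118],[[-0.46,-0.42,0],0.118],[[-0.46,-0.42,0],0.118],[[-0.46,-0.42,0],0.118],[[-0.46,-0.42,0],0.118],[[-0.46,-0.42,0],0.118],[[-0.46,-0.42,0],0.118],[[-0.46,-0.42,0],0.118],[[-0.46,-0.42,0],0.118],[[0,0,0],0],[[0,0,0],0]]'; python3 - <<'E'
from h import *
im,K,T=cam('scene'); cv2.imwrite('pics/s4.png',cv2.resize(im[90:270,60:300],None,fx=3,fy=3)[:,:,::-1])
for u,v in((425,243),):print(ray(K,T,60+u/3,90+v/3,.017))
for u,v in((248,337),):print(ray(K,T,60+u/3,90+v/3,.017))
E
```

```text
time_s: 9.68
ee_pos: [0.4164, -0.1528, 0.1085]
eef_rot: [3.142, 0.0, 2.922]
force: [0.6, 0.2, -0.8]
grip_width: 0.0283
grip_force: 0.0
[ 0.48172741 -0.16157184  0.017     ]
[ 0.63921142 -0.25053612  0.017     ]
```

View pics/s4.png

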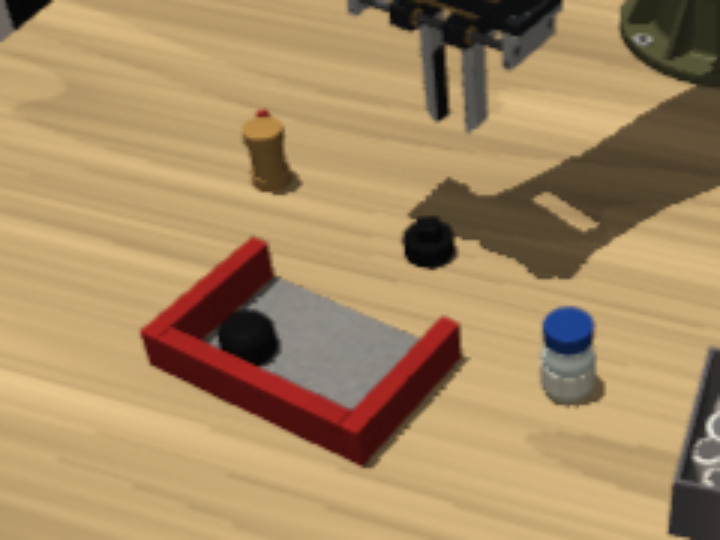

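The plug stands upright at crop (429,243), with the fingers above and behind it. Descend and push.

```bash
python3 -m pendant '[[[0,0,-2.5],0],[[0,0,-2.5],0],[[0,0,-2.5],0],[[0,0,-1.5],0],[[0,0,-1],0],[[0,0,0],0]]'; python3 -m pendant '[[[0.98,-0.21,0],0],[[0.98,-0.21,0],0],[[0.98,-0.21,0],0],[[1.46,-0.32,0],0],[[1.46,-0.32,0],0],[[1.46,-0.32,0],0],[[1.46,-0.32,0],0],[[1.46,-0.32,0],0],[[1.46,-0.32,0],0],[[1.46,-0.32,0],0],[[1.46,-0.32,0],0],[[1.46,-0.32,0],0],[[1.46,-0.32,0],0],[[0.98,-0.21,0],0],[[0.6,-0.13,0],0],[[0.4,-0.08,0],0],[[0,0,0],0]]'
```

```text
time_s: 10.23
ee_pos: [0.4157, -0.1525, 0.0069]
eef_rot: [3.141, -0.003, 2.924]
force: [-0.2, -0.7, -1.0]
grip_width: 0.0279
grip_force: 0.0
time_s: 11.65
ee_pos: [0.6121, -0.1957, 0.009]
eef_rot: [-3.141, 0.001, 2.925]
force: [0.1, -0.5, 0.0]
grip_width: 0.0279
grip_force: 0.0
```

```bash
python3 -m pendant '[[[-1.46,0.32,0],0],[[-1.46,0.32,0],0],[[0,0,2.5],0],[[0,0,2.5],0],[[0,0,2.5],0],[[0,0,2.5],0],[[-0.84,3.06,0],-0.0967],[[-0.84,3.06,0],-0.0967],[[-0.84,3.06,0],-0.0967],[[-0.84,3.06,0],-0.0967],[[-0.84,3.06,0],-0.0967],[[-0.84,3.06,0],-0.0967],[[-0.84,3.06,0],-0.0967],[[-0.84,3.06,0],-0.0967],[[-0.84,3.06,0],-0.0967],[[-0.84,3.06,0],-0.0967],[[-0.84,3.06,0],-0.0967],[[-0.84,3.06,0],-0.0967],[[-0.84,3.06,0],-0.0967],[[-0.84,3.06,0],-0.0967]]'; python3 -m pendant '[[[0,0,0],0],[[0,0,0],0]]'; python3 - <<'E'
from h import *
im,K,T=cam('top'); cv2.imwrite('pics/t5.png',cv2.resize(im[100:270,90:430],None,fx=2.35,fy=2.35)[:,:,::-1])
E
```

```text
time_s: 13.32
ee_pos: [0.4637, 0.2404, 0.1088]
eef_rot: [3.141, -0.0, 1.567]
force: [1.6, 0.6, -1.1]
grip_width: 0.028
grip_force: 0.0
time_s: 13.48
ee_pos: [0.464, 0.2401, 0.1086]
eef_rot: [3.141, -0.0, 1.575]
force: [-0.4, 0.5, 0.3]
grip_width: 0.0283
grip_force: 0.0
```

View pics/t5.png

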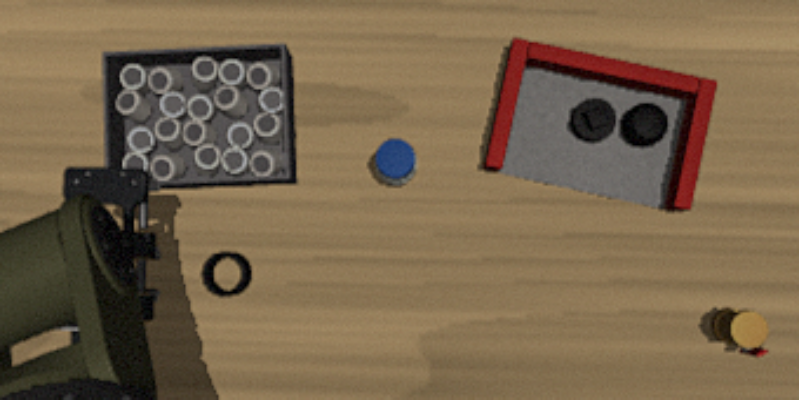

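Cap and plug both stand in the bay (crop 643,125 and 592,120), leaving the left part free. The coupling is at (227,273), in line with the fingers. Descend and sweep it.

```bash
python3 -m pendant '[[[0,0,-2.5],0],[[0,0,-2.5],0],[[0,0,-2.5],0],[[0,0,-1.5],0],[[0,0,-1],0],[[0,0,0],0]]'; python3 -m pendant '[[[0,-1,0],0],[[0,-1,0],0],[[0,-1,0],0],[[0,-1.6,0],0],[[0,-1.6,0],0],[[0,-1.6,0],0],[[0,-1.6,0],0],[[0,-1.6,0],0],[[0,-1.6,0],0],[[0,-1.6,0],0],[[0,-1.6,0],0],[[0,-1.6,0],0],[[0,-1.6,0],0],[[0,-1.6,0],0],[[0,-1.6,0],0],[[0,-1.6,0],0],[[0,-1.6,0],0],[[0,-1.6,0],0],[[0,-1.6,0],0],[[0,-1.6,0],0]]';python3 -m pendant '[[[0,-1.2,0],0],[[0,-0.8,0],0],[[0,-0.5,0],0],[[0,-0.3,0],0],[[0,0,0],0]]'
```

```text
time_s: 14.03
ee_pos: [0.4642, 0.2378, 0.0069]
eef_rot: [-3.139, 0.001, 1.572]
force: [-0.6, -0.1, 0.3]
grip_width: 0.0281
grip_force: 0.0
time_s: 15.7
ee_pos: [0.4647, -0.0645, 0.0094]
eef_rot: [3.14, 0.0, 1.571]
force: [0.7, 0.9, 0.1]
grip_width: 0.0281
grip_force: 0.4
time_s: 16.12
ee_pos: [0.4647, -0.0911, 0.0085]
eef_rot: [3.141, 0.0, 1.572]
force: [0.4, -0.2, 0.8]
grip_width: 0.0277
grip_force: 0.0
```

```bash
python3 -m pendant '[[[0,1.5,0],0],[[0,1.5,0],0],[[0,0,2.5],0],[[0,0,2.5],0],[[0,0,2.5],0],[[0,0,2.5],0],[[-0.45,-0.41,0],0.115],[[-0.45,-0.41,0],0.115],[[-0.45,-0.41,0],0.115],[[-0.45,-0.41,0],0.115],[[-0.45,-0.41,0],0.115],[[-0.45,-0.41,0],0.115],[[-0.45,-0.41,0],0.115],[[-0.45,-0.41,0],0.115],[[-0.45,-0.41,0],0.115],[[-0.45,-0.41,0],0.115],[[-0.45,-0.41,0],0.115],[[-0.45,-0.41,0],0.115],[[0,0,0],0]]'; python3 - <<'E'
from h import *
im,K,T=cam('scene'); cv2.imwrite('pics/s6.png',cv2.resize(im[90:270,60:300],None,fx=3,fy=3)[:,:,::-1])
E
```

```text
time_s: 17.7
ee_pos: [0.4103, -0.11, 0.1084]
eef_rot: [-3.141, -0.0, 2.958]
force: [-0.3, 0.4, 0.7]
grip_width: 0.0283
grip_force: 0.0
```

View pics/s6.png

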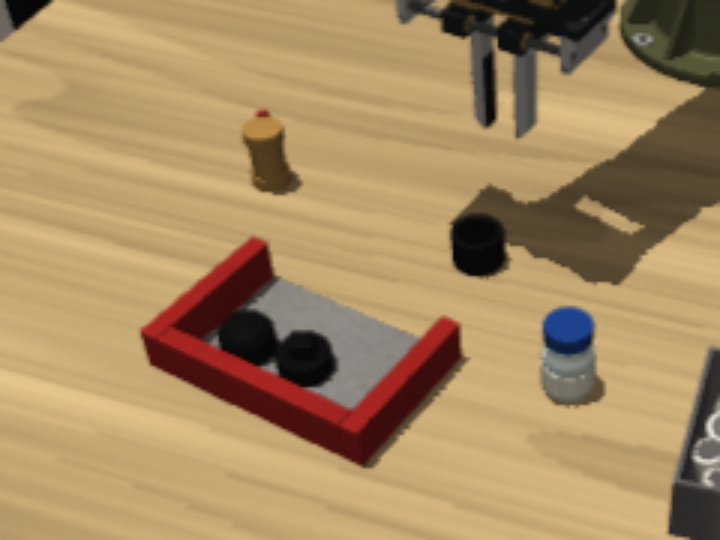

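The coupling is upright at crop (478,244), lined up with the bay's free left half. Cap and plug are in the bay. Descend and push it in.

```bash
python3 -m pendant '[[[0,0,-2.5],0],[[0,0,-2.5],0],[[0,0,-2.5],0],[[0,0,-1.5],0],[[0,0,-1],0],[[0,0,0],0]]'; python3 -m pendant '[[[0.98,-0.19,0],0],[[0.98,-0.19,0],0],[[0.98,-0.19,0],0],[[1.47,-0.29,0],0],[[1.47,-0.29,0],0],[[1.47,-0.29,0],0],[[1.47,-0.29,0],0],[[1.47,-0.29,0],0],[[1.47,-0.29,0],0],[[1.47,-0.29,0],0],[[1.47,-0.29,0],0],[[1.47,-0.29,0],0],[[1.47,-0.29,0],0],[[0.98,-0.19,0],0],[[0.6,-0.11,0],0],[[0.4,-0.08,0],0],[[0,0,0],0]]'; python3 -m pendant '[[[-1.47,0.29,0],0],[[-1.47,0.29,0],0],[[-1.47,0.29,1],0],[[0,0,2.5],0],[[0,0,2.5],0],[[-3,0,2.5],0],[[-3,0,2],0],[[-3,0,1],0],[[-3,0,0],0],[[-3,0,0],0],[[0,0,0],0],[[0,0,0],0]]'; python3 - <<'E'
from h import *
im,K,T=cam('top'); cv2.imwrite('pics/t7.png',cv2.resize(im[100:270,90:430],None,fx=2.35,fy=2.35)[:,:,::-1])
E
```

```text
time_s: 18.25
ee_pos: [0.4101, -0.1094, 0.007]
eef_rot: [3.141, -0.003, 2.95]
force: [0.3, 0.1, 0.3]
grip_width: 0.0283
grip_force: 0.0
time_s: 19.67
ee_pos: [0.6075, -0.1485, 0.009]
eef_rot: [-3.142, 0.001, 2.951]
force: [0.5, 0.4, -0.5]
grip_width: 0.0283
grip_force: 0.0
time_s: 20.67
ee_pos: [0.4121, -0.1399, 0.1241]
eef_rot: [-3.141, 0.001, 2.951]
force: [0.0, -0.4, 0.8]
grip_width: 0.0284
grip_force: 0.0
```

View pics/t7.png

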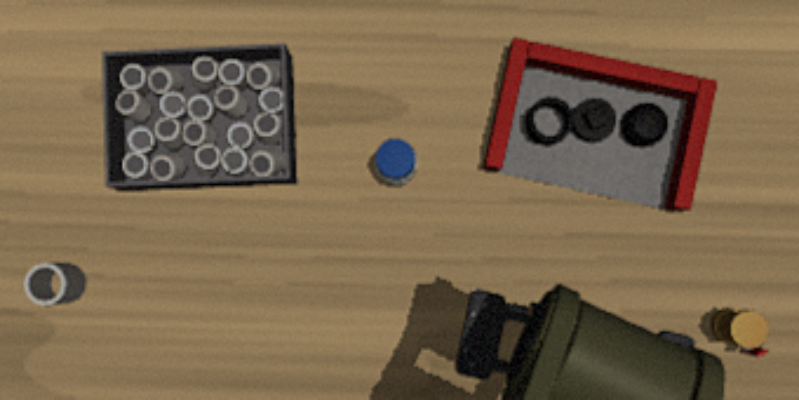

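The coupling (547,120), plug (592,120) and cap (643,125) all stand well inside the bay. The jar, sleeve and valve have not moved, and the arm is clear. Handing in.

```bash
python3 -c "
from station import ctrl; print(ctrl.hand_in())"
```

```text
the job is handed in; nothing more can be done
None
```

The job is handed in at about 21 s: in the last picture the cap, coupling and plug stand flat inside the bay, with the valve, sleeve and jar unmoved; no verdict came back.

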